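# Size a pen blank in the taper gauge and tray it

### The arm

A 7-joint arm with a two-finger parallel gripper is mounted at the origin on the work surface. World frame = base frame: x ahead of the robot, y to its left, z up, the work surface at z = 0. Lengths are in m, angles in rad, forces in N, time in s.
With the tool pointing down it reaches from about 0.4 to 0.85 m from the base axis. Payload 10.4 kg.
Tool frame: the origin (TCP) lies on the centre line of the jaws, within the pads' length; the fingertips stand r.finger_overhang ahead of it and the grasp point (between the pads) lies 5 mm behind it (r.finger_overhang is the distance from the TCP to the fingertips, in m); z points along the fingers, y is the line along which they close (so a half turn about z gives the same grasp; the last joint's range is limited). The gripper opens to 87 mm and grips with 3 to 60 N. Pads are 19 mm wide; open, the fingers measure 117 mm over their backs; the gripper's body (75 mm by 190 mm) begins 51 mm behind the grasp point.
Start: joints at [-1.225, 0.332, -0.065, 1.46, 0.022, 1.35, -0.088], TCP at [0.225, 0.583, 0.237] pointing down, gripper open.
Joint ranges: [-2.6, 2.6], [-0.5, 2.12], [-1.47, 1.34], [0.16, 2.42], [-1.27, 4.41], [0.06, 2.06], [-2.6, 2.6]. Speed limits (rad/s): [2.22, 2.22, 2.79, 2.79, 3.14, 3.14, 3.14].

### API

Orientations are given as a unit quaternion [x, y, z, w].
In Python, from bench import read_state, viewer, r gives the robot as it stands.
- The arm moves only by the tool carry_out, never from a script. Its argument "moves" is a list of rows, each a list of 6 numbers: the shift along the tool's x, y, z in units of 40 mm (1.0 is 40 mm), then the turn, a rotation vector about the tool's x, y, z in units of 8 degrees (1.0 is 8 degrees). A call has 1 to 20 rows; each row shifts and turns the commanded pose from where the row before left it, along the tool's axes as they then stand; what a row does not reach is not made up. A row lasts 1/8 s, in which the tool goes at most 62.5 mm and 10.7 degrees, less where a joint would pass 70% of its speed; a pose out of reach is approached as far as the arm can. A call is refused whole if a number of a shift passes 1 or a number of a turn 1, either way. A call with a gripper value outside its range is refused whole. "fingers" is the finger opening in mm, from 0 to 87, set as the call begins (left out, the last holds). The fingers move at their own pace and stop on an object; "force" is the grip in N (left out, the last holds). Time passes only in rows, so rows that do not move let the fingers close. It gives the time, the measured TCP pose, the force, the opening and the grip force at its end, in the units of the state.
- read_state(): the state, without advancing time (a new reading comes with each control period).
- viewer.camera(name): name is "scene" or "top" or "wrist"; returns a dict with "pixels" (420x560x3 uint8, red, green, blue), "range_z" (420x560 float32, m along the optical axis (not along the pixel's ray), 0 where there is no reading), "fx", "fy", "cx", "cy" (pixels), "xyz" and "orientation" of the camera in the world. Camera axes: x right, y down, z forward; pixel columns grow to the right and rows downward; lengths in m; the calibration is good to about 2 mm. A picture is of the moment at which its call begins.
- r.close_job(): hands the job in; it is judged then, once.
The state is a dict: "time": time; "joint_positions": joint angles; "joint_vel": joint speeds; "joint_torque": joint torques, N m; "ee_pos": TCP position; "eef_rot": TCP orientation; "ft_force": force on the tool from outside, world axes, zero at the start; "torque": the same for the moment, N m; "width": finger opening in m; "grip_force": force on a finger pad.
Only numpy, scipy, OpenCV 4.12 (cv2) and the standard library are available. Lean on these libraries where they do the work, as an engineer would, in place of code of your own. Each camera call takes 0.05 s, during which the arm holds its last target. There are 200 camera calls.

### The job

Take the first pen blank of the row, the one nearest the taper gauge, lay it flat in the mouth of the gauge and slide it gently along the narrowing slot until it wedges between the two bars. See in which marked stretch of the bars its front end has stopped, then take it out and lay it flat in the tray that carries the same number of dots. Leave the other two blanks where they lie.

Things in the scene. Friction and masses are not known exactly. Their poses are not given: they have to be found in the camera images.
- gauge: Taper gauge, fixed: plywood board 230 (x) x 112 (y) x 12 mm thick. Origin at the centre of its underside, x along the slot towards the narrow end (roughly away from the robot), y left, z up. The two low bars stand on the far half, x = 0 to 115 mm; the near half, up to x = -13 mm, is bare: lay the blank there, front end before the mouth, and slide it in
- mouth (a point): middle of the slot's mouth, on the board's upper face, at gauge x = 0, 12 mm above the bench; axes as the gauge's. The slot is straight and centred on the x axis: 26 mm wide here, 1 mm narrower for every 10 mm further in, 14.5 mm at the end, 115 mm in. Before the mouth the bars' ends are rounded (12.5 mm radius) as a lead-in
- bar_left: left (+y) bar of the gauge: aluminium flat bar, 8 mm high, 25 mm wide, its top 20 mm above the bench; frame as point mouth. Lines scribed across both bars at 25, 55 and 85 mm from the mouth mark three stretches: 25 to 55 mm bears three dark dots, 55 to 85 mm two, 85 to 115 mm one
- bar_right: right (-y) bar of the gauge, mirror image of bar_left, with the same marks and the same frame. A blank held skew to the slot by 2 degrees or more jams early on the bars and misreads; let go of and pushed on from behind, it straightens itself
- blank_a: Pen blank: straight square-cornered stick of burl wood and cured resin, 130 mm long (x), 18 mm thick (z), 22 to 50 g; its width (y), 16, 19 or 22 mm, is what the gauge tells. Origin at its centre, z up. It stands 10 mm higher than the bars, so it can be held above them. Its front end is the one towards the gauge's narrow end
- blank_b: another pen blank, as blank_a, of another of the three widths. Slid in straight, a blank stops where the gap equals its width, in the middle of a stretch, and stays wedged by friction; a push of 5 to 10 N is ample, a harder one drives it a few mm further. Draw it back some 10 mm before lifting it out
- blank_c: another pen blank, as blank_a, of the remaining width; which of the three lies first in the row differs from time to time
- row_1 (a point): first place of the row of blanks, the one at the edge of the white board next to the gauge (to the robot's right of the gauge); at the height of a lying blank's centre, 15 mm above the bench. x along the row's blanks. The blank lies within 15 mm of this point
- row_2 (a point): second place of the row, 55 mm from the first; its blank stays
- row_3 (a point): third place of the row, 55 mm beyond; its blank stays
- offcut_board: white board 180 (x) x 165 (y) x 6 mm, fixed, on which the three blanks lie side by side 55 mm apart; origin at the centre of its underside
- tray_one: shallow fixed wooden tray, one dark dot on its broad end. Inner floor 64 (x) by 150 mm (y), 4 mm above the origin; walls reach 12 mm above the origin, 6 mm thick, the broad end (-y) 18 mm. Origin under the middle of the inner floor, on the tray's underside; y along the tray. It stands on a 9 mm board. A blank lies in it lengthwise
- tray_two: the same tray with two dots on its broad end. The three trays stand side by side, 80 mm apart along x, in an order that differs from time to time
- tray_three: the same tray with three dots on its broad end
Mind the look-alikes: they are no part of the job. What is shaped like the blank_b but red is not meant. Several things have the shape of the offcut_board; the one meant has the colours described above.

How it is judged:
On the way:
1. the first blank of the row lies on the gauge with its front end wedged between the two bars (((x of blank_a in the frame of gauge between -0.001 and 0.017 m and y of blank_a in the frame of gauge between -0.006 and 0.006 m and z of blank_a in the frame of gauge between 0.017 and 0.025 m and angle between the x axis of blank_a and the x axis of gauge, either way round below 0.1 rad and angle between blank_a's own z axis and vertical below 0.1 rad and contact force between blank_a and bar_left above 0.5 N and contact force between blank_a and bar_right above 0.5 N) or (x of blank_b in the frame of gauge between 0.029 and 0.047 m and y of blank_b in the frame of gauge between -0.006 and 0.006 m and z of blank_b in the frame of gauge between 0.017 and 0.025 m and angle between the x axis of blank_b and the x axis of gauge, either way round below 0.1 rad and angle between blank_b's own z axis and vertical below 0.1 rad and contact force between blank_b and bar_left above 0.5 N and contact force between blank_b and bar_right above 0.5 N) or (x of blank_c in the frame of gauge between -0.031 and -0.013 m and y of blank_c in the frame of gauge between -0.006 and 0.006 m and z of blank_c in the frame of gauge between 0.017 and 0.025 m and angle between the x axis of blank_c and the x axis of gauge, either way round below 0.1 rad and angle between blank_c's own z axis and vertical below 0.1 rad and contact force between blank_c and bar_left above 0.5 N and contact force between blank_c and bar_right above 0.5 N))), for 0.2 s.
At the end, for the whole second after the job is handed in: Once wedged in the gauge, the first blank lies flat and still on the floor of the tray with the dots of its stretch (16 mm wide: one, 19: two, 22: three), centre within 26 mm across and 12 mm along of the tray's middle; places 2 and 3 of the row still hold their blanks (within 30 mm) (((x of blank_a in the frame of tray_two between -0.026 and 0.026 m and y of blank_a in the frame of tray_two between -0.012 and 0.012 m and z of blank_a in the frame of tray_two between 0.01 and 0.016 m and angle between blank_a's own z axis and vertical below 0.12 rad and linear speed of blank_a below 0.02 m/s) or (x of blank_b in the frame of tray_one between -0.026 and 0.026 m and y of blank_b in the frame of tray_one between -0.012 and 0.012 m and z of blank_b in the frame of tray_one between 0.01 and 0.016 m and angle between blank_b's own z axis and vertical below 0.12 rad and linear speed of blank_b below 0.02 m/s) or (x of blank_c in the frame of tray_three between -0.026 and 0.026 m and y of blank_c in the frame of tray_three between -0.012 and 0.012 m and z of blank_c in the frame of tray_three between 0.01 and 0.016 m and angle between blank_c's own z axis and vertical below 0.12 rad and linear speed of blank_c below 0.02 m/s)) and distance between any of blank_a, blank_b, blank_c and row_2 below 0.03 m and distance between any of blank_a, blank_b, blank_c and row_3 below 0.03 m); the robot touches nothing.
It fails at once if the second or third blank of the row moved from its place (not (distance between any of blank_a, blank_b, blank_c and row_2 below 0.03 m) or not (distance between any of blank_a, blank_b, blank_c and row_3 below 0.03 m)).
It fails at once if a blank was rammed into the gauge, more than 12 mm beyond where its front end first touches both bars ((x of blank_a in the frame of gauge between 0.017 and 0.2 m and y of blank_a in the frame of gauge between -0.012 and 0.012 m and z of blank_a in the frame of gauge below 0.025 m) or (x of blank_b in the frame of gauge between 0.047 and 0.2 m and y of blank_b in the frame of gauge between -0.012 and 0.012 m and z of blank_b in the frame of gauge below 0.025 m) or (x of blank_c in the frame of gauge between -0.013 and 0.2 m and y of blank_c in the frame of gauge between -0.012 and 0.012 m and z of blank_c in the frame of gauge below 0.025 m)).
It also fails if it takes over 48 s, if anything falls off the work surface, if the arm or the gripper's body presses on something with over 40 N, if the wrist force passes 120 N, or if a joint passes its speed limit or range.

## Working session

There is one attempt and no reset: what is moved stays moved. The work goes in short steps, Python scripts to look and compute and a tool call to move; the robot and the scene stay as the last step left them, time stands still between calls to the robot, and variables do not carry over. Pictures are saved under pics/ and viewed, at most 10 in all, crops included, and the job is handed in when it is done.

Besides the shell and the picture viewer there is one more tool, called after ">>>" in YAML: its name, and indented under it one key for each argument. carry_out: Moves the arm, as the interface text tells. Its arguments: {"type":"object","properties":{"moves":{"type":"array","items":{"type":"array","items":{"type":"number"}}},"fingers":{"type":"number"},"force":{"type":"number"}},"required":["moves"]}

```bash
ls; mkdir -p pics
cat > h.py <<'E'
import numpy as np, cv2
from scipy.spatial.transform import Rotation as R
from bench import read_state, viewer, r
def cam(n):
    c=viewer.camera(n); c['R']=R.from_quat(c['orientation']).as_matrix(); c['t']=np.array(c['xyz']); return c
def ray(c,u,v,z):
    d=c['R']@np.array([(u-c['cx'])/c['fx'],(v-c['cy'])/c['fy'],1.]); return c['t']+d*(z-c['t'][2])/d[2]
def cloud(c):
    v,u=np.mgrid[:420,:560]; Z=c['range_z']
    return np.stack([(u-c['cx'])/c['fx']*Z,(v-c['cy'])/c['fy']*Z,Z],-1)@c['R'].T+c['t']
def save(c,n): cv2.imwrite('pics/'+n,c['pixels'][:,:,::-1])
E
python3 - <<'E'
from h import *
for n in('top','scene'):
    c=cam(n); save(c,n+'0.png'); print(n,c['t'],c['R'].round(3).tolist(),c['fx'])
    np.savez(n+'0.npz',**{k:np.array(v) for k,v in c.items()})
s=read_state(); print(s, r.finger_overhang)
print(R.from_quat(s['eef_rot']).as_matrix().round(3))
E
```

```text
pics
top [ 0.34000936 -0.08545408  1.26791316] [[-0.006, -0.995, 0.097], [-1.0, 0.006, -0.001], [0.0, -0.097, -0.995]] 470.95703568579023
scene [ 1.08924848 -0.44334332  0.77626907] [[0.519, 0.6, -0.608], [0.855, -0.36, 0.374], [0.006, -0.714, -0.7]] 381.69210603526966
{'time': 0.1, 'joint_positions': array([-1.22460839,  0.33279514, -0.06470414,  1.46085237,  0.02160434,
        1.34986408, -0.08847125]), 'joint_vel': array([-0.00212994, -0.00185799,  0.00128775, -0.00214871, -0.00121005,
        0.0017649 ,  0.00077869]), 'joint_torque': array([ 1.28244723e-03, -6.24548149e+01,  2.42630969e-02, -3.90715671e+01,
       -6.14290335e-02,  3.66709905e-02,  4.65778839e-05]), 'ee_pos': array([0.22519015, 0.58268399, 0.23584431]), 'eef_rot': array([ 1.83324862e-01,  9.83052196e-01, -6.05864861e-04, -8.41123223e-05]), 'ft_force': array([-1.1072966 ,  0.91945487, -0.08231914]), 'torque': array([-0.00440825, -0.02807595,  0.00401684]), 'grip_force': 0.0, 'width': 0.08724299733921123} 0.014
[[-0.933  0.36  -0.   ]
 [ 0.36   0.933 -0.001]
 [-0.    -0.001 -1.   ]]
```

View pics/top0.png

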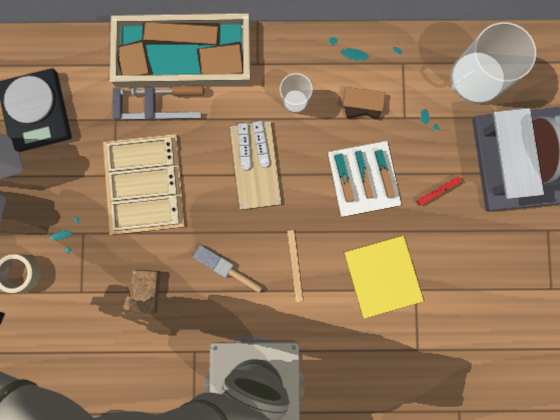

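View pics/scene0.png

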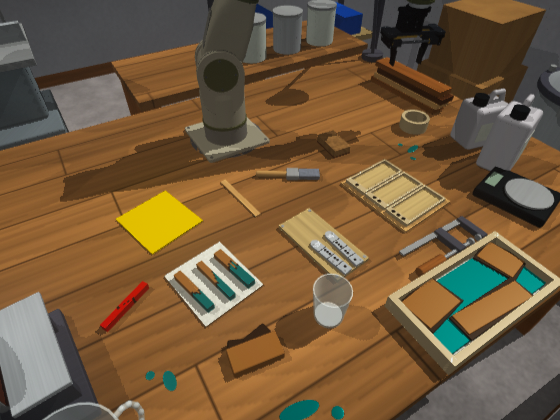

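The top view shows the gauge at px (255,165) with its bars towards the top. The row's first blank is at (344,178), the white board at (365,178) and the trays at about (145,153/183/213), with dots on their right ends. Next I'll measure these.

Run:
```python
from h import *
c=dict(np.load('top0.npz')); P=cloud(c); px=c['pixels']; hsv=cv2.cvtColor(px,cv2.COLOR_RGB2HSV)
def rect(m,z,name):
    n,l,s,ce=cv2.connectedComponentsWithStats(m.astype('uint8'))
    for i in range(1,n):
        if s[i,4]<60: continue
        v,u=np.where(l==i); X=np.array([ray(c,a,b,z)[:2] for a,b in zip(u,v)])
        (cx,cy),(w,h),a=cv2.minAreaRect((X*1000).astype('float32'))
        b=cv2.boxPoints(((cx,cy),(w,h),a)); e=max([b[1]-b[0],b[2]-b[1]],key=np.linalg.norm)
        print(name,ce[i].round(),'xy',round(cx,1),round(cy,1),'size',round(w,1),round(h,1),'longdir deg',round(np.degrees(np.arctan2(e[1],e[0])),1),'z',np.median(P[l==i][:,2]).round(4))
M=np.zeros((420,560),bool); M[130:230,320:410]=1
H,S,V=hsv[...,0],hsv[...,1],hsv[...,2]
white=(S<40)&(V>180)&M
wm=cv2.morphologyEx(white.astype('uint8'),cv2.MORPH_CLOSE,np.ones((25,25)))
rect(wm>0,.006,'board')
inner=cv2.erode(wm,np.ones((5,5)))
rect((inner>0)&(S>90)&(P[...,2]>.016),.024,'blank')
M[:]=0; M[115:215,225:285]=1
rect(M&(P[...,2]>.006)&(P[...,2]<.04),.012,'gauge')
M[:]=0; M[125:245,95:190]=1
rect(M&(P[...,2]>.005)&(P[...,2]<.05),.015,'traygroup')
big=np.hstack([cv2.resize(px[130:240,98:188],None,fx=5,fy=5,interpolation=2),cv2.resize(px[115:225,225:285],None,fx=5,fy=5,interpolation=2)])
cv2.imwrite('pics/z1.png',big[:,:,::-1]); print(big.shape)
```

```text
board [364. 178.] xy 549.9 -294.8 size 180.9 165.8 longdir deg 10.6 z 0.0067
blank [364. 174.] xy 558.3 -292.0 size 128.1 16.0 longdir deg 13.3 z 0.023
blank [385. 174.] xy 560.3 -347.7 size 128.7 19.8 longdir deg 14.2 z 0.0229
blank [344. 177.] xy 549.7 -238.8 size 128.7 21.7 longdir deg 13.8 z 0.0229
gauge [255. 165.] xy 587.9 -0.8 size 234.1 111.9 longdir deg 7.0 z 0.0128
traygroup [143. 184.] xy 537.4 301.6 size 257.3 204.8 longdir deg 5.5 z 0.0135
(550, 750, 3)
```

View pics/z1.png

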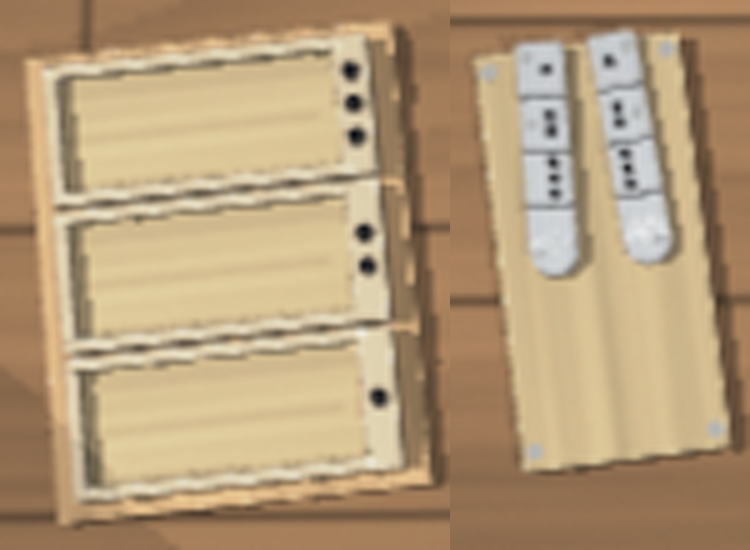

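Trays: far one has three dots, middle two, near one. The first blank is at (550,-239) mm with yaw of about 13.8°, and the gauge's yaw is about 7°.

```bash
cat >> h.py <<'E'
def plan(x,y,z,yaw,n):
    "n rows to TCP x,y,z (mm), tool x at yaw deg, tool down; prints rows"
    s=read_state(); Rt=R.from_quat(s['eef_rot']); p=np.array(s['ee_pos']); T=np.array([x,y,z])/1000
    c,sn=np.cos(np.radians(yaw)),np.sin(np.radians(yaw))
    Rg=R.from_matrix(np.array([[c,sn,0],[sn,-c,0],[0,0,-1]]))
    rows=[]
    for k in range(n):
        d=Rt.inv().apply((T-p)/(n-k))/.04; w=np.degrees((Rt.inv()*Rg).as_rotvec())/(n-k)/8
        q=np.round(np.r_[d,w],2); rows.append((q+0.).tolist())
        p=p+Rt.apply(q[:3]*.04); Rt=Rt*R.from_rotvec(np.radians(q[3:]*8))
    print(rows,'max',np.abs(rows).max(), 'end',p.round(4))
E
python3 -c "
from h import *
plan(538,-242,140,13.8,20)"
```

```text
[[-0.74, -0.82, 0.12, 0.0, 0.0, 0.91], [-0.83, -0.72, 0.12, 0.0, 0.0, 0.91], [-0.92, -0.61, 0.12, 0.0, 0.0, 0.91], [-0.99, -0.49, 0.12, 0.0, 0.0, 0.91], [-1.04, -0.36, 0.12, 0.0, 0.0, 0.91], [-1.08, -0.22, 0.12, 0.0, 0.0, 0.91], [-1.1, -0.08, 0.12, 0.0, 0.0, 0.91], [-1.1, 0.05, 0.12, 0.0, 0.0, 0.9], [-1.09, 0.19, 0.12, 0.0, 0.0, 0.91], [-1.05, 0.33, 0.12, 0.0, 0.0, 0.9], [-1.0, 0.46, 0.12, 0.0, 0.0, 0.91], [-0.94, 0.58, 0.12, 0.0, 0.0, 0.9], [-0.86, 0.69, 0.12, 0.0, 0.0, 0.91], [-0.76, 0.8, 0.12, 0.0, 0.0, 0.9], [-0.65, 0.89, 0.12, 0.0, 0.0, 0.91], [-0.54, 0.96, 0.12, 0.0, 0.0, 0.9], [-0.41, 1.02, 0.12, 0.0, 0.0, 0.91], [-0.28, 1.07, 0.13, 0.0, 0.0, 0.9], [-0.15, 1.09, 0.12, 0.0, 0.0, 0.91], [0.0, 1.1, 0.13, 0.01, 0.01, 0.9]] max 1.1 end [ 0.5381 -0.2419  0.1399]
```

>>> carry_out:
  moves:
    - [-0.74, -0.82, 0, 0, 0, 0.9]
    - [-0.83, -0.72, 0, 0, 0, 0.9]
    - [-0.92, -0.61, 0, 0, 0, 0.9]
    - [-0.99, -0.49, 0, 0, 0, 0.9]
    - [-1, -0.36, 0, 0, 0, 0.9]
    - [-1, -0.22, 0, 0, 0, 0.9]
    - [-1, -0.08, 0, 0, 0, 0.9]
    - [-1, 0.05, 0.1, 0, 0, 0.9]
    - [-1, 0.19, 0.1, 0, 0, 0.9]
    - [-1, 0.33, 0.1, 0, 0, 0.9]
    - [-1, 0.46, 0.1, 0, 0, 0.9]
    - [-0.94, 0.58, 0.1, 0, 0, 0.9]
    - [-0.86, 0.69, 0.1, 0, 0, 0.9]
    - [-0.76, 0.8, 0.1, 0, 0, 0.9]
    - [-0.65, 0.89, 0.1, 0, 0, 0.9]
    - [-0.54, 0.96, 0.1, 0, 0, 0.9]
    - [-0.41, 1, 0.1, 0, 0, 0.9]
    - [-0.28, 1, 0.1, 0, 0, 0.9]
    - [-0.15, 1, 0.1, 0, 0, 0.9]
    - [0, 1, 0.1, 0, 0, 0.9]
  fingers: 44

```text
time: 2.6
ee_pos: [0.5349, -0.2127, 0.1841]
eef_rot: [0.992, 0.128, -0.0, -0.0]
ft_force: [0.5, 1.3, -0.4]
width: 0.0443
grip_force: 0.0
```

```bash
python3 -c "
from h import *
c=cam('wrist'); save(c,'w1.png'); np.savez('w1.npz',**{k:np.array(v) for k,v in c.items()})
print(c['t'],c['R'].round(2).tolist(),c['fx'])
s=read_state(); print(s['joint_positions'].round(2),s['ee_pos'])
plan(538,-242,140,13.8,5)"
```

```text
[ 0.61579361 -0.19176434  0.33043184] [[0.25, -0.92, -0.29], [-0.97, -0.24, -0.08], [-0.0, 0.3, -0.95]] 319.40530960302425
[-0.33  0.32  0.77  1.7  -0.23  1.22 -0.83] [ 0.53499708 -0.21748148  0.18364187]
[[-0.02, 0.12, 0.22, 0.0, 0.0, 0.01], [-0.01, 0.12, 0.22, 0.01, 0.0, 0.01], [-0.01, 0.12, 0.22, 0.0, 0.0, 0.01], [-0.02, 0.13, 0.22, 0.01, 0.0, 0.0], [-0.01, 0.12, 0.21, 0.0, 0.01, 0.01]] max 0.22 end [ 0.5381 -0.2419  0.1401]
```

View pics/w1.png

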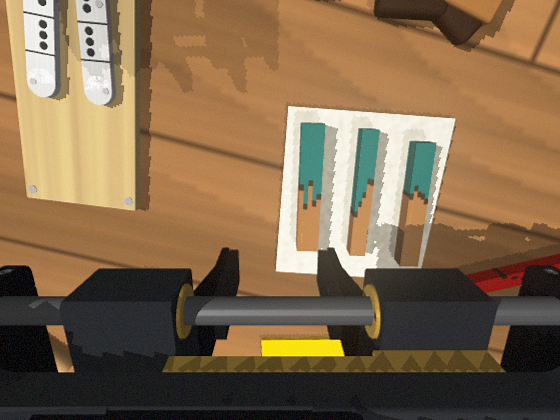

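The wrist view shows the first blank at px (310,185) on the white board and the gauge's near half at left, with its mouth at about (70,100). I'll refine the blank from this.

```bash
cat >> h.py <<'E'
def rects(c,m,z,amin=150):
    n,l,s,ce=cv2.connectedComponentsWithStats(m.astype('uint8'))
    for i in range(1,n):
        if s[i,4]<amin: continue
        v,u=np.where(l==i); X=np.array([ray(c,a,b,z)[:2] for a,b in zip(u,v)])*1000
        (cx,cy),(w,h),a=cv2.minAreaRect(X.astype('float32'))
        b=cv2.boxPoints(((cx,cy),(w,h),a)); e=max([b[1]-b[0],b[2]-b[1]],key=np.linalg.norm); e=e*np.sign(e[0])
        print(ce[i].round(),s[i,4],'xy',round(cx,1),round(cy,1),'mean',X.mean(0).round(1),'size',round(w,1),round(h,1),'dir',round(np.degrees(np.arctan2(e[1],e[0])),1))
E
python3 - <<'E'
from h import *
c=dict(np.load('w1.npz')); P=cloud(c); Z=P[...,2]
M=np.zeros((420,560),bool); M[110:265,285:450]=1
rects(c,M&(Z>.02)&(Z<.03),.024)
M[:]=0; M[:105,10:125]=1
rects(c,M&(Z>.0165)&(Z<.026),.020)
M[:]=0; M[:225,:160]=1
rects(c,M&(Z>.008)&(Z<.03),.012)
E
```

```text
[310. 186.] 2856 xy 549.8 -241.5 mean [ 553.3 -240.6] size 128.9 22.3 dir 13.6
[364. 191.] 2116 xy 558.0 -294.3 mean [ 561.5 -293.6] size 129.2 16.9 dir 13.2
[417. 202.] 2425 xy 560.9 -349.4 mean [ 564.  -348.9] size 127.4 20.6 dir 14.7
[40. 46.] 2762 xy 611.6 22.9 mean [613.4  23.4] size 80.1 26.9 dir 4.3
[94. 50.] 2917 xy 619.8 -24.0 mean [622.2 -23.3] size 84.6 26.4 dir 10.0
[76. 98.] 24221 xy 569.0 -6.5 mean [574.   -6.1] size 192.6 112.2 dir 7.1
```

>>> carry_out:
  moves:
    - [-0.02, 0.12, 0.3, 0, 0, 0.01]
    - [-0.02, 0.12, 0.3, 0, 0, 0.01]
    - [-0.02, 0.12, 0.3, 0, 0, 0.01]
    - [-0.02, 0.12, 0.3, 0, 0, 0]
    - [0, 0.12, 0.3, 0, 0, 0]
    - [0, 0, 0.3, 0, 0, 0]
    - [0, 0, 0, 0, 0, 0]

```text
time: 3.52
ee_pos: [0.5371, -0.2353, 0.1114]
eef_rot: [0.992, 0.127, -0.001, -0.0]
ft_force: [0.3, 0.0, -0.3]
width: 0.0439
grip_force: 0.0
```

```bash
python3 -c "
from h import *
print(read_state()['ee_pos'],np.degrees(R.from_quat(read_state()['eef_rot']).as_rotvec()))
plan(538,-243.3,30,13.6,5)"
```

```text
[ 0.53708208 -0.23532875  0.11141602] [-1.78495408e+02 -2.29183922e+01  1.45911582e-01]
[[-0.01, 0.04, 0.41, 0.0, 0.0, 0.03], [0.0, 0.04, 0.41, 0.0, 0.0, 0.02], [0.0, 0.04, 0.41, 0.0, 0.0, 0.03], [-0.01, 0.04, 0.4, 0.0, 0.01, 0.02], [0.0, 0.04, 0.41, -0.01, 0.0, 0.03]] max 0.41 end [ 0.5382 -0.2432  0.0298]
```

>>> carry_out:
  moves:
    - [0, 0.1, 0.3, 0, 0, 0.03]
    - [0, 0.1, 0.4, 0, 0, 0.03]
    - [0, 0, 0.4, 0, 0, 0.03]
    - [0, 0, 0.4, 0, 0, 0.03]
    - [0, 0, 0.45, 0, 0, 0]
    - [0, 0, 0, 0, 0, 0]
    - [0, 0, 0, 0, 0, 0]

```text
time: 4.4
ee_pos: [0.5398, -0.2436, 0.0348]
eef_rot: [0.993, 0.119, 0.0, 0.0]
ft_force: [1.1, -0.0, 0.1]
width: 0.0442
grip_force: 0.0
```

>>> carry_out:
  moves:
    - [0, 0, 0.12, 0, 0, 0]
    - [0, 0, 0, 0, 0, 0]
    - [0, 0, 0, 0, 0, 0]

```text
time: 4.78
ee_pos: [0.5397, -0.2434, 0.0299]
eef_rot: [0.993, 0.119, 0.0, -0.0]
ft_force: [0.4, 0.2, 1.7]
width: 0.0441
grip_force: 0.0
```

>>> carry_out:
  moves:
    - [0, 0, 0, 0, 0, 0]
    - [0, 0, 0, 0, 0, 0]
    - [0, 0, 0, 0, 0, 0]
    - [0, 0, 0, 0, 0, 0]
    - [0, 0, 0, 0, 0, 0]
  fingers: 10
  force: 15

```text
time: 5.4
ee_pos: [0.5397, -0.2434, 0.0297]
eef_rot: [0.993, 0.119, 0.0, -0.0]
ft_force: [-0.1, -1.2, 0.9]
width: 0.0218
grip_force: 15.0
```

Width 21.8 mm, so this is the 22 mm blank. Lift and carry it to the gauge.

>>> carry_out:
  moves:
    - [0, 0, -0.5, 0, 0, 0]
    - [0, 0, -0.7, 0, 0, 0]
    - [0, 0, -0.7, 0, 0, 0]
    - [0, -0.5, 0, 0, 0, 0.1]
    - [0, -0.9, 0, 0, 0, 0.2]
    - [0, -0.9, 0, 0, 0, 0.2]
    - [-0.2, -0.9, 0, 0, 0, 0.2]
    - [-0.2, -0.9, 0, 0, 0, 0.1]
    - [0, -0.9, 0, 0, 0, 0]
    - [0, -0.5, 0, 0, 0, 0]
    - [0, 0, 0, 0, 0, 0]
    - [0, 0, 0, 0, 0, 0]

```text
time: 6.9
ee_pos: [0.4861, -0.0304, 0.1064]
eef_rot: [0.998, 0.063, 0.0, -0.0]
ft_force: [0.1, -1.1, 0.6]
width: 0.0217
grip_force: 15.0
```

Run:
```python
from h import *
c=cam('wrist'); save(c,'w2.png'); np.savez('w2.npz',**{k:np.array(v) for k,v in c.items()})
P=cloud(c); Z=P[...,2]; P0=P
s=read_state(); print(s['ee_pos'],s['width'])
M=(np.abs(P[...,1])<.08)&(P[...,0]>.57)&(P[...,0]<.75)
rects(c,M&(Z>.0165)&(Z<.026),.020)
M=(np.abs(P[...,1])<.09)&(P[...,0]>.45)&(P[...,0]<.75)
rects(c,M&(Z>.008)&(Z<.026),.012)
```

```text
[ 0.48606846 -0.03056677  0.10621379] 0.021659990306834152
[218.  46.] 3528 xy 600.9 23.9 mean [603.1  24. ] size 58.5 25.1 dir 5.1
[292.  46.] 3499 xy 606.7 -24.1 mean [609.1 -24. ] size 58.9 24.8 dir 9.0
[253. 101.] 30765 xy 554.2 -6.4 mean [569.5  -2.2] size 162.7 110.7 dir 7.1
```

View pics/w2.png

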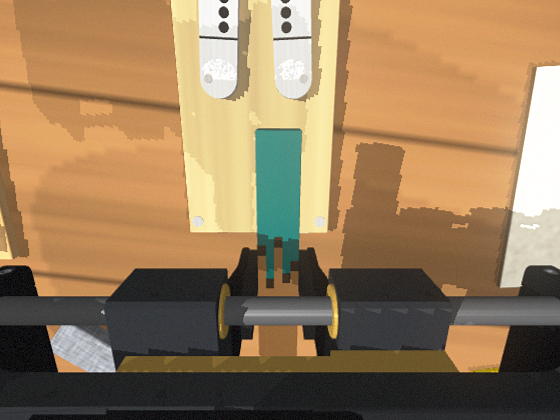

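The view shows the blank's front at px (278,130), just before the mouth at (255,95), and slightly to its right. Next: align it and lower.

```bash
python3 -c "
from h import *
plan(498.2,-13.7,44,7.1,5)"
```

```text
[[0.07, -0.08, 0.31, 0.0, 0.0, 0.0], [0.07, -0.08, 0.31, 0.0, 0.0, 0.0], [0.07, -0.07, 0.31, 0.0, 0.0, 0.0], [0.07, -0.08, 0.31, 0.0, 0.0, 0.0], [0.07, -0.07, 0.32, 0.0, 0.0, 0.01]] max 0.32 end [ 0.4981 -0.0137  0.0438]
```

>>> carry_out:
  moves:
    - [0.07, -0.08, 0.3, 0, 0, 0]
    - [0.07, -0.08, 0.3, 0, 0, 0]
    - [0.07, -0.08, 0.3, 0, 0, 0]
    - [0.07, -0.08, 0.3, 0, 0, 0]
    - [0.07, -0.08, 0.32, 0, 0, 0]
    - [0, 0, 0, 0, 0, 0]
    - [0, 0, 0, 0, 0, 0]

```text
time: 7.82
ee_pos: [0.4978, -0.0119, 0.0451]
eef_rot: [0.998, 0.063, 0.0, 0.0]
ft_force: [-0.3, -0.1, 0.2]
width: 0.0215
grip_force: 15.0
```

>>> carry_out:
  moves:
    - [0, 0.05, 0.1, 0, 0, 0]
    - [0, 0, 0.1, 0, 0, 0]
    - [0, 0, 0, 0, 0, 0]
    - [0.1, 0, 0, 0, 0, 0]
    - [0.2, 0, 0, 0, 0, 0]
    - [0.2, 0, 0, 0, 0, 0]
    - [0, 0, 0, 0, 0, 0]
    - [0, 0, 0, 0, 0, 0]

```text
time: 8.82
ee_pos: [0.5176, -0.0113, 0.0368]
eef_rot: [0.998, 0.063, -0.0, 0.0]
ft_force: [0.3, -0.9, -0.8]
width: 0.0218
grip_force: 15.0
```

>>> carry_out:
  moves:
    - [0.1, 0, 0.02, 0, 0, 0]
    - [0.15, 0, 0, 0, 0, 0]
    - [0.15, 0, 0, 0, 0, 0]
    - [0.12, 0, 0, 0, 0, 0]
    - [0.1, 0, 0, 0, 0, 0]
    - [0, 0, 0, 0, 0, 0]
    - [0, 0, 0, 0, 0, 0]

```text
time: 9.7
ee_pos: [0.5422, -0.0081, 0.0361]
eef_rot: [0.998, 0.063, -0.0, -0.0]
ft_force: [-0.8, 0.1, -0.2]
width: 0.0219
grip_force: 15.0
```

>>> carry_out:
  moves:
    - [0, 0, 0, 0, 0, 0]
    - [0, 0, 0, 0, 0, 0]
    - [0, 0, 0, 0, 0, 0]
    - [0, 0, -0.4, 0, 0, 0]
    - [0, 0, -0.5, 0, 0, 0]
    - [-0.6, 0, -0.1, 0, 0, 0]
    - [-0.8, 0, 0, 0, 0, 0]
    - [-0.6, 0, 0, 0, 0, 0]
    - [0, 0, 0, 0, 0, 0]
    - [0, 0, 0, 0, 0, 0]
  fingers: 44

```text
time: 10.95
ee_pos: [0.4641, -0.0179, 0.077]
eef_rot: [0.998, 0.064, 0.001, -0.0]
ft_force: [0.3, 0.2, 0.7]
width: 0.0442
grip_force: 0.0
```

>>> carry_out:
  moves:
    - [0, 0, 0.2, 0, 0, 0]
    - [0, 0, 0.4, 0, 0, 0]
    - [0, 0, 0.4, 0, 0, 0]
    - [0, 0, 0.1, 0, 0, 0]
    - [0, 0, 0, 0, 0, 0]
    - [0, 0, 0, 0, 0, 0]
  fingers: 0

```text
time: 11.7
ee_pos: [0.4633, -0.0182, 0.0324]
eef_rot: [0.998, 0.063, 0.0, -0.0]
ft_force: [0.4, -0.4, -0.2]
width: 0.0013
grip_force: 0.0
```

Run:
```python
from h import *
c=cam('wrist'); save(c,'w3.png')
s=read_state(); print(s['ee_pos'],s['width'],s['ft_force'])
P=cloud(c);Z=P[...,2]
rects(c,(Z>.026)&(Z<.036)&(np.abs(P[...,1])<.05)&(P[...,0]>.48),.030)
```

```text
[ 0.46340125 -0.01813644  0.03251546] 0.0007140843654083794 [0.48790635 0.21440157 0.39321397]
[277. 113.] 11419 xy 537.9 -8.6 mean [543.  -8.] size 101.1 22.0 dir 7.2
```

>>> carry_out:
  moves:
    - [0.2, 0, 0, 0, 0, 0]
    - [0.2, 0, 0, 0, 0, 0]
    - [0.1, 0, 0, 0, 0, 0]
    - [0.05, 0, 0, 0, 0, 0]
    - [0, 0, 0, 0, 0, 0]
    - [0, 0, 0, 0, 0, 0]

```text
time: 12.5
ee_pos: [0.4848, -0.0154, 0.0321]
eef_rot: [0.998, 0.063, -0.0, -0.0]
ft_force: [0.6, -1.1, -0.8]
width: 0.0004
grip_force: 0.0
```

>>> carry_out:
  moves:
    - [0.04, 0, 0, 0, 0, 0]
    - [0.04, 0, 0, 0, 0, 0]
    - [0.02, 0, 0, 0, 0, 0]
    - [0, 0, 0, 0, 0, 0]

```text
time: 13.0
ee_pos: [0.4883, -0.015, 0.032]
eef_rot: [0.998, 0.063, -0.001, -0.0]
ft_force: [-4.5, -0.2, 3.7]
width: 0.0002
grip_force: 2.4
```

>>> carry_out:
  moves:
    - [0.02, 0, 0, 0, 0, 0]
    - [0, 0, 0, 0, 0, 0]

```text
time: 13.25
ee_pos: [0.4889, -0.0149, 0.0319]
eef_rot: [0.998, 0.063, -0.001, -0.0]
ft_force: [-5.6, -0.7, 3.7]
width: 0.0007
grip_force: 3.0
```

>>> carry_out:
  moves:
    - [0.02, 0, 0, 0, 0, 0]
    - [0, 0, 0, 0, 0, 0]

```text
time: 13.5
ee_pos: [0.4893, -0.0149, 0.0319]
eef_rot: [0.998, 0.063, -0.001, -0.0]
ft_force: [-7.9, -1.1, 6.5]
width: 0.0004
grip_force: 4.0
```

>>> carry_out:
  moves:
    - [0.02, 0, 0, 0, 0, 0]
    - [0, 0, 0, 0, 0, 0]
    - [0, 0, 0, 0, 0, 0]
    - [-0.3, 0, 0, 0, 0, 0]
    - [-0.2, 0, -0.3, 0, 0, 0]
    - [0, 0, -0.8, 0, 0, 0]
    - [0, 0, -0.8, 0, 0, 0]
    - [0, 0, 0, 0, 0, 0]
  fingers: 44

```text
time: 14.5
ee_pos: [0.4728, -0.0169, 0.1103]
eef_rot: [0.998, 0.063, 0.003, -0.001]
ft_force: [0.2, 0.1, -1.0]
width: 0.0437
grip_force: 0.0
```

Run:
```python
from h import *
c=cam('wrist'); save(c,'w4.png')
s=read_state(); print(s['ee_pos'],s['width'],s['ft_force'])
P=cloud(c);Z=P[...,2]
rects(c,(Z>.026)&(Z<.036)&(np.abs(P[...,1])<.05)&(P[...,0]>.47),.030)
t=cam('top')['pixels'][100:230,215:295]; sc=cam('scene')['pixels'][195:285,260:380]
b=np.hstack([cv2.resize(t,(320,520),interpolation=2),np.vstack([cv2.resize(sc,(480,360),interpolation=2),cv2.resize(c['pixels'][:187],(480,160),interpolation=3)])])
cv2.imwrite('pics/w4b.png',b[:,:,::-1])
```

```text
[ 0.47196229 -0.0168597   0.10894094] 0.04384276268418558 [ 0.27503392  0.62694677 -0.76209736]
[281.  92.] 6201 xy 561.2 -8.3 mean [565.8  -7.5] size 119.9 22.1 dir 9.5
```

View pics/w4b.png

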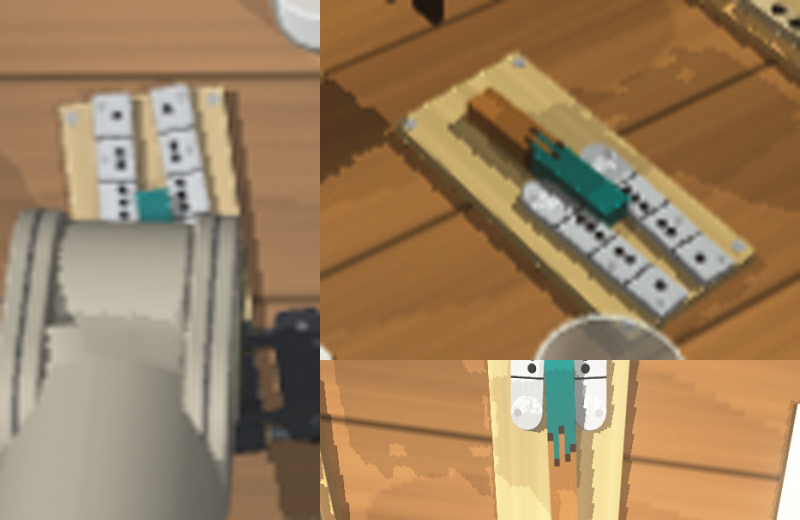

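The front end has stopped between the bars in the three-dot stretch. In the scene crop it is at px (620,205), beside the three dots. Next: grip it again.

```bash
python3 -c "
from h import *
plan(553.8,-6.8,50,7.1,6)"
```

```text
[[0.35, 0.0, 0.24, 0.0, 0.0, 0.0], [0.35, 0.0, 0.24, 0.0, 0.0, 0.0], [0.35, 0.0, 0.24, 0.0, 0.0, 0.01], [0.35, 0.0, 0.24, 0.0, 0.0, 0.0], [0.34, 0.0, 0.24, 0.0, 0.0, 0.01], [0.35, 0.01, 0.24, 0.0, 0.0, 0.0]] max 0.35 end [ 0.5539 -0.0069  0.05  ]
```

>>> carry_out:
  moves:
    - [0.5, 0, 0, 0, 0, 0]
    - [0.7, 0, 0.1, 0, 0, 0]
    - [0.5, 0, 0.2, 0, 0, 0]
    - [0.3, 0, 0.4, 0, 0, 0]
    - [0.1, 0, 0.4, 0, 0, 0]
    - [0, 0, 0.3, 0, 0, 0]
    - [0, 0, 0.2, 0, 0, 0]
    - [0, 0, 0, 0, 0, 0]
    - [0, 0, 0, 0, 0, 0]

```text
time: 15.78
ee_pos: [0.5549, -0.0064, 0.0447]
eef_rot: [0.998, 0.063, 0.0, -0.0]
ft_force: [-0.7, 0.0, 0.6]
width: 0.0441
grip_force: 0.0
```

Go down 9 mm, close, draw back 15 mm and lift.

>>> carry_out:
  moves:
    - [0, 0, 0.12, 0, 0, 0]
    - [0, 0, 0.1, 0, 0, 0]
    - [0, 0, 0, 0, 0, 0]
    - [0, 0, 0, 0, 0, 0]

```text
time: 16.27
ee_pos: [0.5547, -0.0065, 0.0353]
eef_rot: [0.998, 0.063, 0.0, -0.0]
ft_force: [0.4, 0.2, -0.4]
width: 0.044
grip_force: 0.0
```

>>> carry_out:
  moves:
    - [0, 0, 0, 0, 0, 0]
    - [0, 0, 0, 0, 0, 0]
    - [0, 0, 0, 0, 0, 0]
    - [0, 0, 0, 0, 0, 0]
    - [0, 0, 0, 0, 0, 0]
  fingers: 10
  force: 25

```text
time: 16.9
ee_pos: [0.5546, -0.0067, 0.0353]
eef_rot: [0.998, 0.063, -0.0, 0.0]
ft_force: [-1.4, -1.1, 1.2]
width: 0.0216
grip_force: 25.0
```

>>> carry_out:
  moves:
    - [-0.1, 0, 0, 0, 0, 0]
    - [-0.15, 0, 0, 0, 0, 0]
    - [-0.15, 0, 0, 0, 0, 0]
    - [0, 0, 0, 0, 0, 0]
    - [0, 0, 0, 0, 0, 0]

```text
time: 17.52
ee_pos: [0.5387, -0.0083, 0.0353]
eef_rot: [0.998, 0.064, -0.0, -0.0]
ft_force: [-1.0, -0.2, 1.6]
width: 0.0215
grip_force: 25.0
```

>>> carry_out:
  moves:
    - [0, 0, -0.4, 0, 0, 0]
    - [0, 0, -0.6, 0, 0, 0]
    - [0, 0, -0.6, 0, 0, 0]
    - [0, 0, -0.6, 0, 0, 0]
    - [0, 0, -0.2, 0, 0, 0]
    - [0, 0, 0, 0, 0, 0]

```text
time: 18.27
ee_pos: [0.539, -0.0084, 0.1317]
eef_rot: [0.998, 0.063, 0.0, -0.0]
ft_force: [-0.1, 0.0, -0.7]
width: 0.0219
grip_force: 25.0
```

Run:
```python
from h import *
plan(610,210,130,95.5,12)
c=dict(np.load('top0.npz'))
for u,v,z in[(139,154,.013),(168.2,144,.027),(168.8,150.4,.027),(169.4,157,.027)]: print(ray(c,u,v,z)*1000)
```

```text
[[0.2, -0.43, 0.0, 0.0, 0.0, -0.92], [0.26, -0.4, 0.0, 0.0, 0.0, -0.92], [0.31, -0.37, 0.0, 0.0, 0.0, -0.92], [0.35, -0.32, 0.01, 0.0, 0.0, -0.92], [0.39, -0.28, 0.0, 0.0, 0.0, -0.92], [0.42, -0.22, 0.01, 0.0, 0.0, -0.92], [0.45, -0.17, 0.0, 0.0, 0.0, -0.92], [0.47, -0.11, 0.01, 0.0, 0.0, -0.92], [0.48, -0.05, 0.0, 0.0, 0.0, -0.92], [0.48, 0.01, 0.01, 0.0, 0.0, -0.92], [0.47, 0.08, 0.0, 0.0, 0.0, -0.91], [0.46, 0.13, 0.01, 0.01, 0.0, -0.92]] max 0.92 end [0.61   0.2101 0.1299]
[618.08547091 313.83227419  13.        ]
[641.78615447 231.66615094  27.        ]
[624.2962823  229.73854855  27.        ]
[606.30933219 227.80631675  27.        ]
```

>>> carry_out:
  moves:
    - [0.2, -0.4, 0, 0, 0, -0.92]
    - [0.26, -0.4, 0, 0, 0, -0.92]
    - [0.31, -0.37, 0, 0, 0, -0.92]
    - [0.35, -0.32, 0, 0, 0, -0.92]
    - [0.4, -0.28, 0, 0, 0, -0.92]
    - [0.42, -0.22, 0, 0, 0, -0.92]
    - [0.45, -0.17, 0, 0, 0, -0.92]
    - [0.47, -0.1, 0, 0, 0, -0.92]
    - [0.48, -0.05, 0, 0, 0, -0.92]
    - [0.48, 0, 0, 0, 0, -0.92]
    - [0.47, 0.1, 0, 0, 0, -0.92]
    - [0.3, 0.1, 0, 0, 0, -0.92]
    - [0, 0, 0, 0, 0, 0]
    - [0, 0, 0, 0, 0, 0]

```text
time: 20.02
ee_pos: [0.6093, 0.2015, 0.1306]
eef_rot: [0.673, 0.74, -0.001, -0.0]
ft_force: [0.6, 0.2, 0.0]
width: 0.0215
grip_force: 25.0
```

Run:
```python
from h import *
c=cam('wrist'); save(c,'w5.png'); np.savez('w5.npz',**{k:np.array(v) for k,v in c.items()})
s=read_state(); print(s['ee_pos'],s['width'],c['t'])
```

```text
[0.60939118 0.2013948  0.13085609] 0.021685181064220592 [0.60141441 0.2848354  0.27684807]
```

View pics/w5.png

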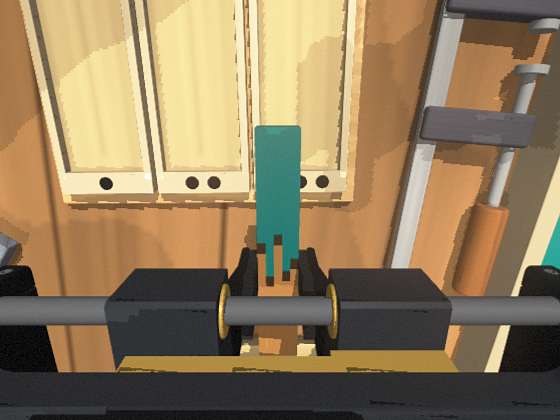

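The three-dot tray is the rightmost, with dots at px (303,182) and (322,182) and the left dot hidden behind the blank. The inner edge of its broad end is at row ~172.

Run:
```python
from h import *
c=dict(np.load('w5.npz')); g=c['pixels'].astype(int).sum(2)
D=[]
n,l,s,ce=cv2.connectedComponentsWithStats(((g<150)).astype('uint8')[160:205,60:345])
for i in range(1,n):
    if 40<s[i,4]<300: u,v=ce[i]+[60,160]; print((u,v),s[i,4],ray(c,u,v,.027)*1000)
print('inner edge',ray(c,325,171,.027)*1000)
for v in(60,120,150): print('row',v,g[v,240:262].tolist(),g[v,334:366].tolist())
# floor depth edges
P=cloud(c)
for y in(.30,.32):pass
Z=P[...,2]; print(Z[120,302:362:2].round(3).tolist())
print(Z[120,230:256:2].round(3).tolist())
```

```text
(np.float64(105.69811320754717), np.float64(183.12264150943395)) 106 [469.64957928 215.48882188  27.        ]
inner edge [642.76684257 241.8823664   27.        ]
row 60 [686, 691, 694, 700, 565, 354, 471, 568, 427, 327, 508, 675, 690, 686, 691, 689, 690, 709, 482, 497, 550, 544] [546, 542, 543, 540, 545, 542, 554, 443, 355, 318, 278, 429, 613, 631, 629, 622, 621, 621, 643, 534, 560, 581, 579, 579, 584, 582, 589, 610, 453, 363, 370, 361]
row 120 [669, 681, 681, 682, 678, 677, 662, 427, 432, 527, 394, 309, 638, 686, 685, 676, 677, 683, 684, 584, 494, 543] [533, 539, 536, 555, 390, 330, 300, 277, 444, 600, 610, 605, 608, 606, 610, 591, 541, 521, 526, 531, 530, 527, 527, 529, 377, 349, 392, 368, 361, 368, 363, 367]
row 150 [387, 653, 686, 671, 673, 667, 666, 687, 448, 416, 504, 404, 306, 649, 560, 373, 325, 325, 311, 322, 325, 324] [533, 534, 543, 567, 414, 285, 273, 573, 604, 593, 596, 597, 595, 653, 574, 543, 539, 550, 542, 530, 518, 513, 371, 348, 369, 381, 382, 374, 366, 377, 367, 379]
[0.011, 0.011, 0.011, 0.012, 0.012, 0.011, 0.011, 0.012, 0.01, 0.012, 0.011, 0.011, 0.011, 0.011, 0.011, 0.011, 0.009, 0.011, 0.01, 0.012, 0.02, 0.019, 0.02, 0.02, 0.008, 0.006, 0.008, 0.008, -0.0, -0.003]
[0.011, 0.01, 0.011, 0.011, 0.012, 0.02, 0.019, 0.02, 0.018, 0.007, 0.008, 0.019, 0.02]
```

Run:
```python
from h import *
c=dict(np.load('w5.npz'))
for v,a,b in((120,258.7,342.2),(60,257.5,345.5)):
    A,B=ray(c,a,v,.021)*1000,ray(c,b,v,.021)*1000; m=(A+B)/2; print(A,B,np.linalg.norm(A-B),m)
e=ray(c,301,171,.027)*1000; print(e, ray(c,303,182,.027)*1000)
for th in(5.5,6,6.5):
    t=np.radians(th); print(th, e[:2]+75*np.array([-np.sin(t),np.cos(t)]))
```

```text
[587.33502118 275.3275241   21.        ] [651.4081521  281.44991065  21.        ] 64.36497279238694 [619.37158664 278.38871737  21.        ]
[583.20975557 317.32996401  21.        ] [647.22335443 323.4372568   21.        ] 64.30427563226506 [615.216555  320.3836104  21.       ]
[623.90406103 240.07736237  27.        ] [626.5304472  231.42574123  27.        ]
5.5 [616.71562959 314.73207724]
6 [616.06442628 314.66650452]
6.5 [615.41382    314.59525154]
```

```bash
python3 -c "
from h import *
plan(616.9,305.2,60,95.6,6)"
```

```text
[[0.43, 0.07, 0.29, 0.0, 0.0, 0.0], [0.43, 0.07, 0.3, 0.0, 0.0, -0.01], [0.43, 0.07, 0.29, 0.0, 0.0, 0.0], [0.43, 0.07, 0.3, 0.0, 0.0, -0.01], [0.42, 0.08, 0.29, 0.0, 0.0, 0.0], [0.43, 0.08, 0.3, -0.01, 0.0, -0.01]] max 0.43 end [0.617  0.3054 0.06  ]
```

>>> carry_out:
  moves:
    - [0.43, 0.07, 0, 0, 0, 0]
    - [0.43, 0.07, 0.1, 0, 0, 0]
    - [0.43, 0.07, 0.2, 0, 0, 0]
    - [0.43, 0.07, 0.4, 0, 0, 0]
    - [0.43, 0.08, 0.4, 0, 0, 0]
    - [0.43, 0.08, 0.4, 0, 0, 0]
    - [0, 0, 0.26, 0, 0, 0]
    - [0, 0, 0, 0, 0, 0]
    - [0, 0, 0, 0, 0, 0]

```text
time: 21.2
ee_pos: [0.6178, 0.3059, 0.0616]
eef_rot: [0.672, 0.74, 0.0, 0.0]
ft_force: [0.3, -0.2, -0.2]
width: 0.0217
grip_force: 25.0
```

Go down 24.5 mm, then open.

>>> carry_out:
  moves:
    - [0, 0, 0.25, 0, 0, 0]
    - [0, 0, 0.2, 0, 0, 0]
    - [0, 0, 0.1, 0, 0, 0]
    - [0, 0, 0.06, 0, 0, 0]
    - [0, 0, 0, 0, 0, 0]
    - [0, 0, 0, 0, 0, 0]

```text
time: 21.95
ee_pos: [0.6172, 0.307, 0.0367]
eef_rot: [0.672, 0.741, 0.0, 0.0]
ft_force: [0.2, -0.4, 0.2]
width: 0.0216
grip_force: 25.0
```

>>> carry_out:
  moves:
    - [0, 0, 0, 0, 0, 0]
    - [0, 0, 0, 0, 0, 0]
    - [0, 0, 0, 0, 0, 0]
    - [0, 0, -0.3, 0, 0, 0]
    - [0, 0, -0.6, 0, 0, 0]
    - [0, 0, -0.8, 0, 0, 0]
    - [-0.8, 0, -0.8, 0, 0, 0]
    - [-0.9, 0, 0, 0, 0, 0]
    - [-0.9, 0, 0, 0, 0, 0]
    - [0, 0, 0, 0, 0, 0]
    - [0, 0, 0, 0, 0, 0]
  fingers: 34

```text
time: 23.32
ee_pos: [0.6273, 0.2042, 0.1373]
eef_rot: [0.672, 0.741, 0.001, -0.0]
ft_force: [0.7, 1.6, -0.7]
width: 0.0341
grip_force: 0.0
```

Run:
```python
from h import *
c=cam('wrist'); save(c,'w6.png')
s=read_state(); print(s['ee_pos'],s['width'],s['ft_force'])
P=cloud(c);Z=P[...,2]
rects(c,(Z>.025)&(Z<.04)&(P[...,1]>.24)&(np.abs(P[...,0]-.616)<.03),.031)
b=cam('scene')['pixels']; cv2.imwrite('pics/w6b.png',np.hstack([cv2.resize(c['pixels'],(400,300)),cv2.resize(b,(400,300))])[:,:,::-1])
```

```text
[0.62707772 0.20477558 0.13698715] 0.0338874760189374 [-0.08243879  0.20919014 -0.23803221]
[277.  76.] 4658 xy 616.8 305.9 mean [616.5 309.3] size 22.1 105.8 dir -84.2
```

View pics/w6b.png

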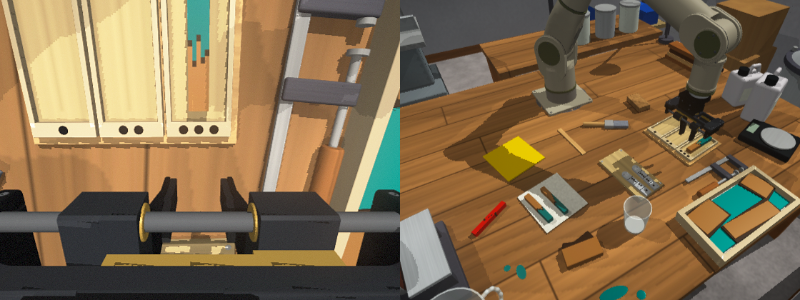

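The blank lies flat in the three-dot tray, with its near end at left px (195,112). Its centre is about 3 mm from the tray's middle, and the other two blanks are undisturbed.

```bash
python3 -c "
from h import *
print(r.close_job())"
```

```text
the job is handed in; nothing more can be done
None
```

The first blank (about 22 mm wide) wedged in the three-dot stretch and now lies flat in the three-dot tray. The job is handed in, but no verdict came back.

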